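# Push-to-open LED parts cabinet

### The job

Open up the LED stock: press the wider door of the small parts cabinet near its free edge so that its touch latch lets go and the door springs ajar, then push the door round from behind with the fingers until it stands wide open, square to the cabinet front or further, and take the hand away. Do not grip the door or anything else, leave the narrower door shut, and leave the jar, the tape roll and the tray where they are.

Things in the scene. Friction and masses are not known exactly. Their poses are not given: they have to be found in the camera images.
- cabinet: Grey bench cabinet, fixed, 140 deep x 256 wide x 150 mm high; origin under its centre, z up, front along its -x. Two plain white handle-less doors, 15 mm thick, 2 to 148 mm above the table, 8 mm in front of the carcass (outer faces 93 mm from the origin): wide one (150 mm) on its -y half, narrow one (96 mm) on its +y half, hinged at the outer sides; free edges meet with a 4 mm gap.
- door_wide (a joint): Wide door's angle, rad: 0 latched shut, positive open (stop 1.9), -0.055 pressed fully in. Pressed in by 0.04 or more (6 mm at the free edge; about 6 N there, 12 N at mid-width), then let go by drawing well back, it is thrown open by a spring plunger to about 0.43. From there it stays where it is left and turns under about 1 N at the free edge.
- door_narrow (a joint): Narrow door's angle, rad; the same kind of touch latch: 0 latched shut, positive open. It is to stay shut. Latch and plunger of each door sit low behind it, below 72 mm; the wide door's plunger follows it out by 50 mm.
- wide_edge (a point): Top corner of the wide door at its free edge, mid-thickness, 148 mm above the table; moves with the door. Its axes are the leaf's: x through the thickness (inward when shut), y along the leaf away from the hinge, z up.
- wide_mid (a point): Middle of the wide door's top edge, mid-thickness, 75 mm from the free edge; same axes as wide_edge.
- wide_hinge (a point): Upright hinge line of the wide door, mid-thickness, 150 mm above the table and 150 mm from the free edge. Seen from above the door opens anticlockwise about it.
- narrow_edge (a point): Top corner of the narrow door at its free edge, mid-thickness, 148 mm above the table.
- flux_jar: Small amber jar with black cap, 40 mm across, 60 mm high, loose; origin under its centre. Bystander.
- tape_roll: Roll of amber tape lying flat, 70 mm across, 19 mm high, loose; origin under its centre. Bystander.
- led_tray: Small open black tray of loose white LEDs, 90 x 70 x 25 mm, loose; origin under its centre. Bystander.

How it is judged (in metres and radians):
On the way, in this order (a step that is already met when the one before it is completed fails the run):
1. the wide door is pressed in against its latch (value of joint door_wide below -0.02 rad), for 0.02 s.
2. the wide door has sprung ajar (value of joint door_wide above 0.2 rad), for 0.1 s.
At the end, for the whole second after the job is handed in: The wide door stands at rest, open by at least 1.3 rad (75 degrees); the narrow door is shut (under 0.02 rad); jar, tape roll and tray are within 15 mm of where they began (value of joint door_wide above 1.3 rad and velocity of joint door_wide between -0.05 and 0.05 rad/s and value of joint door_narrow below 0.02 rad and distance of each of flux_jar, tape_roll, led_tray from where it was at the start of the episode below 0.015 m); the robot touches nothing.
It fails at once if the narrow door springs open (value of joint door_narrow above 0.05 rad).
It fails at once if the jar, tape roll or tray is pushed away or lifted (15 mm) (distance of any of flux_jar, tape_roll, led_tray from where it was at the start of the episode above 0.015 m).
It fails at once if the wide door is taken between the fingers (x of the grasp point in the frame of wide_mid between -0.006 and 0.006 m and y of the grasp point in the frame of wide_mid between -0.073 and 0.073 m and z of the grasp point in the frame of wide_mid below 0.012 m and contact force between the fingers and door_wide above 1 N).
It also fails if it takes over 51 s, if anything falls off the work surface, if the arm or the gripper's body presses on something with over 40 N, if the wrist force passes 120 N, or if a joint passes its speed limit or range.

### The arm

A 6-joint arm with a two-finger parallel gripper is mounted at the origin on the work surface. World frame = base frame: x ahead of the robot, y to its left, z up, the work surface at z = 0. Lengths are in m, angles in degrees, forces in N, time in s.
With the tool pointing down it reaches from about 0.4 to 0.825 m from the base axis. Payload 7 kg.
Tool frame: the origin (TCP) lies on the centre line of the jaws, within the pads' length; the fingertips stand 19 mm ahead of it and the grasp point (between the pads) is the TCP; z points along the fingers, y is the line along which they close (so a half turn about z gives the same grasp; the last joint's range is limited). The gripper opens to 88 mm and grips with 3 to 60 N. Pads are 19 mm wide; open, the fingers measure 130 mm over their backs; the gripper's body (78 mm by 193 mm) begins 47 mm behind the grasp point.
Start: joints at [-60.728, 20.546, 0.682, 0, -70.136, -16.507], TCP at [0.149, -0.658, 0.246] pointing down, gripper open.
Joint ranges: [-176.03, 176.03], [-82.01, 121.73], [-58.28, 71.71], [-173.87, 95.51], [-174.79, -0.11], [-173.66, 173.66]. Speed limits (degrees/s): [136.94, 136.94, 172.46, 180, 180, 180].

### API

Orientations are given as [roll, pitch, yaw] about the fixed x, y, z axes, in that order (R = Rz(yaw) Ry(pitch) Rx(roll)).
In Python, from plant import get_state, capture, close_job gives the robot as it stands.
- The arm moves only by the tool apply_moves, never from a script. Its argument "targets" is a list of rows, each a list of 7 numbers: the opening, from 0 (shut) to 1 (fully open), then the shift along the tool's x, y, z normalised to -1 to 1, where 1 is 1000 mm, then the turn, a rotation vector about the tool's x, y, z normalised to -1 to 1, where 1 is 90 degrees. In form: [[claw, tx, ty, tz, ax, ay, az], ...]. A call has 1 to 20 rows; each row shifts and turns the commanded pose from where the row before left it, along the tool's axes as they then stand; what a row does not reach is not made up. A row lasts 1/12 s, in which the tool goes at most 41.7 mm and 7.16 degrees, less where a joint would pass 70% of its speed; a pose out of reach is approached as far as the arm can. A call with a number of a shift or a turn outside -1 to 1 is refused whole. A call with a gripper value outside its range is refused whole. The fingers move at their own pace and stop on an object; "newtons" is the grip in N (left out, the last holds). Time passes only in rows, so rows that do not move let the fingers close. It gives the time, the measured TCP pose, the force, the opening and the grip force at its end, in the units of the state.
- get_state(): the state, without advancing time (a new reading comes with each control period).
- capture(name): name is "scene" or "top" or "wrist"; returns a dict with "frame" (384x512x3 uint8, red, green, blue), "range_z" (384x512 float32, m along the optical axis (not along the pixel's ray), 0 where there is no reading), "camera_matrix" (3x3 intrinsics, pixels), "T" (4x4, takes a point from camera to world coordinates). Camera axes: x right, y down, z forward; pixel columns grow to the right and rows downward; lengths in m; the calibration is good to about 2 mm. A picture is of the moment at which its call begins.
- close_job(): hands the job in; it is judged then, once.
The state is a dict: "time_s": time; "joints": joint angles; "qd": joint speeds; "joint_torque": joint torques, N m; "tcp_pos": TCP position; "eef_rot": TCP orientation; "contact_force": force on the tool from outside, world axes, zero at the start; "moment": the same for the moment, N m; "gripper_width": finger opening in m; "gripper_force": force on a finger pad.
Only numpy, scipy, OpenCV 4.12 (cv2) and the standard library are available. Lean on these libraries where they do the work, as an engineer would, in place of code of your own. Each camera call takes 0.05 s, during which the arm holds its last target. There are 200 camera calls.

## Working session

There is one attempt and no reset: what is moved stays moved. The work goes in short steps, Python scripts to look and compute and a tool call to move; the robot and the scene stay as the last step left them, time stands still between calls to the robot, and variables do not carry over. Pictures are saved under pics/ and viewed, at most 10 in all, crops included, and the job is handed in when it is done.

Besides the shell and the picture viewer there is one more tool, called after "Request:" by a JSON object that holds its "name" and its "arguments". apply_moves: Moves the arm, as the interface text tells. Scaled input: -1 to 1 covers 1000 mm each way for a shift and 90 degrees each way for a turn. Its arguments: {"type":"object","properties":{"targets":{"type":"array","items":{"type":"array","items":{"type":"number"}}},"newtons":{"type":"number"}},"required":["targets"]}

```bash
ls; mkdir -p pics; python3 - <<'E'
from plant import *
import cv2,numpy as np
print(get_state())
ims=[]
for n in("scene","top"):
    c=capture(n); np.savez(n+".npz",**c); ims.append(c["frame"]); print(n,c["T"].round(3).tolist(),c["camera_matrix"].tolist())
    cv2.imwrite(f"pics/{n}0.png",c["frame"][:,:,::-1])
E
```

```text
pics
{'time_s': 0.0, 'joints': array([-6.07259950e+01,  2.05906942e+01,  6.31752302e-01, -2.04612414e-02,
       -7.01345843e+01, -1.65063531e+01]), 'qd': array([-0.04015249,  0.00951856, -0.03488857, -0.14036373, -0.06949943,
       -0.08080094]), 'joint_torque': array([-2.35414765e-03, -5.82719207e+01,  2.93051201e+01,  6.99707866e+00,
        7.05183222e-03, -1.63949671e-04]), 'tcp_pos': array([ 0.14903825, -0.65785863,  0.24461459]), 'eef_rot': array([ 1.79904863e+02, -8.13343978e-03, -1.67239310e+02]), 'contact_force': array([0.06952942, 0.80403502, 0.33954492]), 'moment': array([ 0.00604102, -0.0191269 , -0.00497428]), 'gripper_force': 0.0, 'gripper_width': 0.08794662479195992}
scene [[0.85, 0.39, -0.355, 0.88], [0.527, -0.612, 0.59, -0.427], [0.013, -0.688, -0.726, 0.693], [0.0, 0.0, 0.0, 1.0]] [[435.59881108691604, 0.0, 261.03435005687516], [0.0, 435.59881108691604, 189.94839449864608], [0.0, 0.0, 1.0]]
top [[0.008, -0.983, 0.184, 0.415], [-1.0, -0.011, -0.015, 0.067], [0.017, -0.184, -0.983, 1.089], [0.0, 0.0, 0.0, 1.0]] [[483.0664838072302, 0.0, 254.45681055170442], [0.0, 483.0664838072302, 192.41371047583584], [0.0, 0.0, 1.0]]
```

View pics/scene0.png

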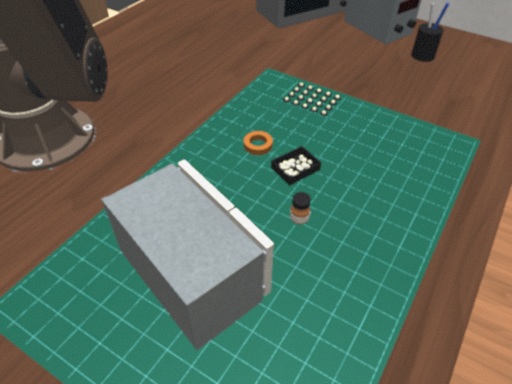

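View pics/top0.png

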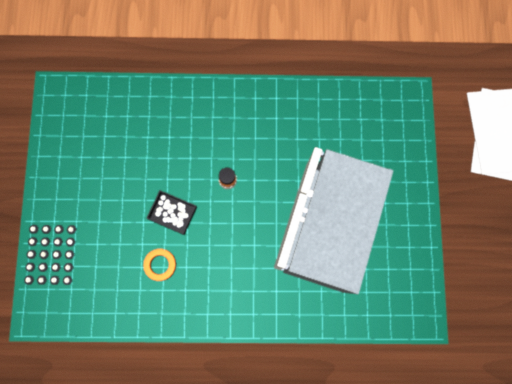

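The scene view shows the cabinet at about (190,250) with its doors facing the mat, and the tape (258,142), tray (296,164) and jar (301,208) in front. In the top view the wide door runs from about (283,265) to (304,200) and the narrow door to (319,152). The jar is at (227,178), the tray at (172,212) and the tape at (159,264).

```bash
cat > h.py <<'E'
import numpy as np,cv2
def cloud(c):
    z=c["range_z"];K=c["camera_matrix"];v,u=np.mgrid[:384,:512]
    p=np.stack([(u-K[0,2])*z/K[0,0],(v-K[1,2])*z/K[1,1],z],-1)
    P=p@c["T"][:3,:3].T+c["T"][:3,3]; P[z==0]=np.nan; return P
def ray(c,uv,h):
    K=c["camera_matrix"];d=c["T"][:3,:3]@np.array([(uv[0]-K[0,2])/K[0,0],(uv[1]-K[1,2])/K[1,1],1]);o=c["T"][:3,3]
    return o+d*(h-o[2])/d[2]
E
python3 - <<'E'
from h import *
for n in("top","scene"):
    c=np.load(n+".npz");P=cloud(c);f=c["frame"].astype(int);z=P[...,2]
    reg=(P[...,0]>.2)&(P[...,1]<0.1)&(P[...,1]>-.45)&(P[...,0]<.9)
    top=(abs(z-.149)<.012)&reg
    grey=top&(f.max(2)<185); wh=top&(f.min(2)>190)
    for nm,m in(("grey",grey),("white",wh)):
        m=cv2.morphologyEx(m.astype(np.uint8),cv2.MORPH_OPEN,np.ones((3,3)))>0
        q=P[m]; r=cv2.minAreaRect(q[:,:2].astype(np.float32)*1000)
        print(n,nm,m.sum(),np.median(q[:,2]).round(4),r,cv2.boxPoints(r).round(0).tolist())
    hsv=cv2.cvtColor(c["frame"],cv2.COLOR_RGB2HSV)
    for lab,(uv,h) in (dict(jar=((227,176),.06),tape=((159,264),.019),tray=((172,212),.025)) if n=="top" else dict(jar=((302,201),.06),tape=((258,142),.019),tray=((296,164),.025))).items():
        print(lab,ray(c,uv,h).round(3))
E
```

```text
top grey 0 nan ((0.0, 0.0), (0.0, 0.0), 0.0) [[0.0, 0.0], [0.0, 0.0], [0.0, 0.0], [0.0, 0.0]]
top white 8607 0.1499 ((542.7757568359375, -106.81455993652344), (161.5796356201172, 250.81503295898438), 72.2464370727539) [[399.0, -146.0], [638.0, -222.0], [687.0, -68.0], [448.0, 8.0]]
jar [0.643 0.112 0.06 ]
tape [0.453 0.258 0.019]
tray [0.568 0.233 0.025]
scene grey 10611 0.1504 ((542.5537719726562, -118.61541748046875), (141.02220153808594, 257.8893127441406), 72.27631378173828) [[398.0, -147.0], [644.0, -225.0], [687.0, -91.0], [441.0, -12.0]]
scene white 986 0.1483 ((568.7221069335938, -37.58389663696289), (15.63485336303711, 248.1171417236328), 72.2813949584961) [[448.0, -7.0], [685.0, -83.0], [689.0, -68.0], [453.0, 8.0]]
jar [0.654 0.105 0.06 ]
tape [0.461 0.251 0.019]
tray [0.577 0.226 0.025]
  return _methods._mean(a, axis=axis, dtype=dtype,
  ret = ret.dtype.type(ret / rcount)
```

Request:
{"name": "apply_moves", "arguments": {"targets": [[0, -0.0283, 0.0278, 0, 0, 0, 0], [0, -0.0283, 0.0278, 0, 0, 0, 0], [0, -0.0283, 0.0278, 0, 0, 0, 0], [0, -0.0283, 0.0278, 0, 0, 0, 0], [0, -0.0283, 0.0278, 0, 0, 0, 0], [0, -0.0283, 0.0278, 0, 0, 0, 0], [0, -0.0283, 0.0278, 0, 0, 0, 0], [0, -0.0283, 0.0278, 0, 0, 0, 0], [0, -0.0283, 0.0278, 0, 0, 0, 0], [0, -0.0283, 0.0278, 0, 0, 0, 0], [0, -0.0283, 0.0278, 0, 0, 0, 0], [0, -0.0283, 0.0278, 0, 0, 0, 0], [0, -0.0283, 0.0278, 0, 0, 0, 0], [0, -0.0283, 0.0278, 0, 0, 0, 0], [0, -0.0283, 0.0278, 0, 0, 0, 0], [0, -0.0283, 0.0278, 0, 0, 0, 0], [0, -0.0283, 0.0278, 0, 0, 0, 0], [0, -0.0283, 0.0278, 0, 0, 0, 0], [0, -0.0283, 0.0278, 0, 0, 0, 0], [0, -0.0283, 0.0278, 0, 0, 0, 0]]}}

```text
time_s: 1.77
tcp_pos: [0.5788, 0.011, 0.2454]
eef_rot: [180.0, -0.0, -167.2]
contact_force: [0.6, -1.2, 0.9]
gripper_width: 0.0006
gripper_force: 0.0
```

Request:
{"name": "apply_moves", "arguments": {"targets": [[0, 0, 0, 0, 0, 0, -0.0735], [0, 0, 0, 0, 0, 0, -0.0735], [0, 0, 0, 0, 0, 0, -0.0735], [0, 0, 0, 0, 0, 0, -0.0735], [0, 0, 0, 0, 0, 0, -0.0735], [0, 0, 0, 0, 0, 0, -0.0735], [0, 0, 0, 0, 0, 0, -0.0735], [0, 0, 0, 0, 0, 0, -0.0735], [0, 0, 0, 0, 0, 0, -0.0735], [0, 0, 0, 0, 0, 0, 0], [0, 0, 0, 0, 0, 0, 0]]}}

```text
time_s: 2.68
tcp_pos: [0.5781, 0.009, 0.2453]
eef_rot: [180.0, -0.0, -107.9]
contact_force: [-0.2, 0.7, 1.2]
gripper_width: 0.0
gripper_force: 0.0
```

Request:
{"name": "apply_moves", "arguments": {"targets": [[0, 0, 0, 0.032, 0, 0, 0], [0, 0, 0, 0.032, 0, 0, 0], [0, 0, 0, 0.032, 0, 0, 0], [0, 0, 0, 0.03, 0, 0, 0], [0, 0.013, 0, 0, 0, 0, 0], [0, 0.012, 0, 0, 0, 0, 0], [0, 0, 0, 0, 0, 0, 0], [0, 0, 0, 0, 0, 0, 0]]}}

```text
time_s: 3.35
tcp_pos: [0.5715, -0.0156, 0.1214]
eef_rot: [-179.9, 0.1, -107.8]
contact_force: [0.2, 0.5, 0.2]
gripper_width: 0.0004
gripper_force: 0.0
```

Request:
{"name": "apply_moves", "arguments": {"targets": [[0, 0.003, 0, 0, 0, 0, 0], [0, 0.003, 0, 0, 0, 0, 0], [0, 0, 0, 0, 0, 0, 0], [0, 0, 0, 0, 0, 0, 0]]}}

```text
time_s: 3.68
tcp_pos: [0.5701, -0.0199, 0.1209]
eef_rot: [-179.8, 0.1, -107.7]
contact_force: [1.0, 3.9, 4.3]
gripper_width: 0.0004
gripper_force: 2.3
```

Request:
{"name": "apply_moves", "arguments": {"targets": [[0, 0.002, 0, 0, 0, 0, 0], [0, 0.002, 0, 0, 0, 0, 0], [0, 0, 0, 0, 0, 0, 0], [0, 0, 0, 0, 0, 0, 0]]}}

```text
time_s: 4.02
tcp_pos: [0.5692, -0.0233, 0.1207]
eef_rot: [-179.8, 0.1, -107.7]
contact_force: [2.5, 5.8, 4.7]
gripper_width: 0.0
gripper_force: 3.0
```

Request:
{"name": "apply_moves", "arguments": {"targets": [[0, 0.001, 0, 0, 0, 0, 0], [0, 0.001, 0, 0, 0, 0, 0], [0, 0, 0, 0, 0, 0, 0], [0, 0, 0, 0, 0, 0, 0]]}}

```text
time_s: 4.35
tcp_pos: [0.5688, -0.025, 0.1207]
eef_rot: [-179.8, 0.1, -107.7]
contact_force: [2.6, 7.3, 5.2]
gripper_width: 0.0005
gripper_force: 3.5
```

Request:
{"name": "apply_moves", "arguments": {"targets": [[0, 0.002, 0, 0, 0, 0, 0], [0, 0, 0, 0, 0, 0, 0], [0, 0, 0, 0, 0, 0, 0], [0, 0, 0, 0, 0, 0, 0]]}}

```text
time_s: 4.68
tcp_pos: [0.5686, -0.0258, 0.1207]
eef_rot: [-179.8, 0.2, -107.7]
contact_force: [2.2, 13.7, 4.1]
gripper_width: 0.0004
gripper_force: 6.2
```

Request:
{"name": "apply_moves", "arguments": {"targets": [[0, -0.035, 0, 0, 0, 0, 0], [0, -0.035, 0, 0, 0, 0, 0], [0, -0.035, 0, 0, 0, 0, 0], [0, -0.02, 0, 0, 0, 0, 0], [0, 0, 0, -0.035, 0, 0, 0], [0, 0, 0, -0.035, 0, 0, 0], [0, 0, 0, 0, 0, 0, 0], [0, 0, 0, 0, 0, 0, 0], [0, 0, 0, 0, 0, 0, 0], [0, 0, 0, 0, 0, 0, 0], [0, 0, 0, 0, 0, 0, 0]]}}

```text
time_s: 5.6
tcp_pos: [0.6037, 0.0905, 0.1883]
eef_rot: [179.9, -0.1, -107.7]
contact_force: [0.6, 0.0, 0.3]
gripper_width: 0.0002
gripper_force: 0.0
```

```bash
python3 - <<'E'
from plant import *
from h import *
s=get_state();print(s["time_s"],s["tcp_pos"],s["contact_force"])
c=capture("scene");cv2.imwrite("pics/s1.png",c["frame"][:,:,::-1])
P=cloud(c);f=c["frame"];z=P[...,2]
m=(abs(z-.148)<.008)&(f.min(2)>190)&(P[...,1]>-.12)&(P[...,1]<.2)
print(m.sum())
n,l,st,ce=cv2.connectedComponentsWithStats(m.astype(np.uint8))
for i in range(1,n):
    if st[i,4]>40: r=cv2.minAreaRect((P[l==i][:,:2]*1000).astype(np.float32));print(st[i],r,cv2.boxPoints(r).round().tolist())
E
```

```text
5.6 [0.6036932  0.09045429 0.18834504] [0.55223318 0.02485999 0.27779061]
973
[180 159  76  30 517] ((523.8416748046875, 9.115904808044434), (149.5402069091797, 15.75710391998291), 6.382796764373779) [[449.0, 9.0], [450.0, -7.0], [599.0, 10.0], [597.0, 25.0]]
[230 208  43  40 456] ((641.3118286132812, -61.251731872558594), (14.837118148803711, 95.31025695800781), 71.36168670654297) [[594.0, -53.0], [684.0, -84.0], [689.0, -69.0], [599.0, -39.0]]
```

Request:
{"name": "apply_moves", "arguments": {"targets": [[0, 0, 0, -0.01, 0, 0, -0.067], [0, 0, 0, 0, 0, 0, -0.067], [0, 0, 0, 0, 0, 0, -0.067], [0, 0, 0, 0, 0, 0, -0.067], [0, 0.0325, 0.016, 0, 0, 0, 0], [0, 0.0325, 0.016, 0, 0, 0, 0], [0, 0.032, 0.016, 0, 0, 0, 0], [0, 0, 0, 0, 0, 0, 0], [0, 0, 0, 0, 0, 0, 0]]}}

```text
time_s: 6.4
tcp_pos: [0.5668, -0.0125, 0.1993]
eef_rot: [180.0, -0.0, -83.7]
contact_force: [1.2, 0.3, 0.0]
gripper_width: 0.0006
gripper_force: 0.0
```

Request:
{"name": "apply_moves", "arguments": {"targets": [[0, 0, 0, 0.02, 0, 0, 0], [0, 0, 0, 0.02, 0, 0, 0], [0, 0, 0, 0.02, 0, 0, 0], [0, 0, 0, 0.018, 0, 0, 0], [0, 0, 0, 0, 0, 0, 0], [0, 0, 0, 0, 0, 0, 0]]}}

```text
time_s: 6.9
tcp_pos: [0.5673, -0.0105, 0.1207]
eef_rot: [179.9, -0.0, -83.5]
contact_force: [-0.2, -0.1, 0.1]
gripper_width: 0.0005
gripper_force: 0.0
```

Request:
{"name": "apply_moves", "arguments": {"targets": [[0, -0.004, 0, 0, 0, 0, 0], [0, -0.004, 0, 0, 0, 0, 0], [0, -0.0081, -0.0009, 0, 0, 0, -0.0444], [0, -0.0081, -0.0009, 0, 0, 0, -0.0444], [0, -0.0081, -0.0009, 0, 0, 0, -0.0444], [0, -0.0081, -0.0009, 0, 0, 0, -0.0444], [0, -0.0081, -0.0009, 0, 0, 0, -0.0444], [0, -0.0081, -0.0009, 0, 0, 0, -0.0444], [0, 0, 0, 0, 0, 0, 0]]}}

```text
time_s: 7.65
tcp_pos: [0.5585, 0.0464, 0.1228]
eef_rot: [-179.9, -0.0, -59.4]
contact_force: [-1.0, -0.5, -0.5]
gripper_width: 0.0005
gripper_force: 0.0
```

```bash
cat > d.py <<'E'
from plant import *
from h import *
import sys
s=get_state();print(s["time_s"],s["tcp_pos"],s["contact_force"],s["joints"].round(1))
c=capture("scene");cv2.imwrite(f"pics/{sys.argv[1]}.png",c["frame"][:,:,::-1])
P=cloud(c);f=c["frame"];z=P[...,2]
m=(abs(z-.148)<.006)&(f.min(2)>190)&(P[...,1]>-.12)&(P[...,1]<.25)
n,l,st,ce=cv2.connectedComponentsWithStats(m.astype(np.uint8))
for i in range(1,n):
    if st[i,4]>30: r=cv2.minAreaRect((P[l==i][:,:2]*1000).astype(np.float32));print(st[i],r,cv2.boxPoints(r).round().tolist())
E
python3 d.py s2
```

```text
7.65 [0.55849422 0.04636662 0.1228433 ] [-0.99663355 -0.47119063 -0.48006251] [ 24.8  16.2 -23.3   0.  -50.4   5.9]
[181 158   7   6  34] ((454.5826721191406, 3.527538776397705), (10.808566093444824, 14.236262321472168), 38.93824768066406) [[446.0, 6.0], [455.0, -5.0], [463.0, 1.0], [454.0, 12.0]]
[200 158  24   3  69] ((495.4051818847656, 32.95702362060547), (42.392513275146484, 7.698047161102295), 33.38853073120117) [[476.0, 25.0], [480.0, 18.0], [515.0, 41.0], [511.0, 48.0]]
[230 208  43  40 459] ((641.707275390625, -61.14175796508789), (15.361091613769531, 95.5682373046875), 72.26705169677734) [[594.0, -54.0], [685.0, -83.0], [690.0, -68.0], [599.0, -39.0]]
```

Request:
{"name": "apply_moves", "arguments": {"targets": [[0, -0.0081, -0.0009, 0, 0, 0, -0.0444], [0, -0.0081, -0.0009, 0, 0, 0, -0.0444], [0, -0.0081, -0.0009, 0, 0, 0, -0.0444], [0, -0.0081, -0.0009, 0, 0, 0, -0.0444], [0, -0.0081, -0.0009, 0, 0, 0, -0.0444], [0, -0.0081, -0.0009, 0, 0, 0, -0.0444], [0, -0.0081, -0.0009, 0, 0, 0, -0.0444], [0, -0.0081, -0.0009, 0, 0, 0, -0.0444], [0, -0.0081, -0.0009, 0, 0, 0, -0.0444], [0, -0.0081, -0.0009, 0, 0, 0, -0.0444], [0, -0.0081, -0.0009, 0, 0, 0, -0.0444], [0, -0.0041, -0.0005, 0, 0, 0, -0.0222], [0, 0, 0, 0, 0, 0, 0]]}}

```text
time_s: 8.78
tcp_pos: [0.4936, 0.1098, 0.1224]
eef_rot: [-179.9, -0.1, -13.7]
contact_force: [-0.3, 0.1, -0.4]
gripper_width: 0.0005
gripper_force: 0.0
```

```bash
python3 d.py s3
```

```text
8.7833 [0.49358885 0.10983517 0.12241045] [-0.27619985  0.10316049 -0.38029215] [ 34.8  11.5 -30.   -0.  -48.5  41.5]
[179 148  23  15 139] ((455.09991455078125, 21.58231544494629), (43.17703628540039, 15.701300621032715), 78.06775665283203) [[443.0, 2.0], [458.0, -1.0], [467.0, 41.0], [452.0, 44.0]]
[230 208  43  40 458] ((641.5161743164062, -61.032470703125), (15.394290924072266, 96.76483917236328), 72.6321792602539) [[593.0, -54.0], [685.0, -83.0], [690.0, -68.0], [598.0, -39.0]]
```

View pics/s3.png

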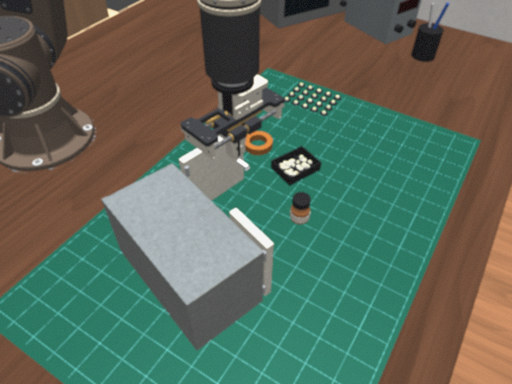

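The door, at about (215,178), now stands about 96° open. The bystanders haven't moved and the narrow door at (252,250) is shut, so I'm withdrawing the hand.

Request:
{"name": "apply_moves", "arguments": {"targets": [[0, 0.012, 0, 0, 0, 0, 0], [0, 0.013, 0, 0, 0, 0, 0], [0, 0, 0, -0.03, 0, 0, 0], [0, 0, 0, -0.035, 0, 0, 0], [0, 0, 0, -0.035, 0, 0, 0], [0, 0.03, 0, -0.02, 0, 0, 0], [0, 0.035, 0, 0, 0, 0, 0], [0, 0.035, 0, 0, 0, 0, 0], [0, 0.035, 0, 0, 0, 0, 0], [0, 0, 0, 0, 0, 0, 0], [0, 0, 0, 0, 0, 0, 0], [0, 0, 0, 0, 0, 0, 0]]}}

```text
time_s: 9.83
tcp_pos: [0.6496, 0.0707, 0.2405]
eef_rot: [179.9, 0.1, -13.8]
contact_force: [-0.9, 0.8, -0.4]
gripper_width: 0.0003
gripper_force: 0.0
```

```bash
python3 d.py s4
```

```text
9.8333 [0.64961864 0.07070204 0.24051605] [-0.9152258   0.79364042 -0.40384799] [ 23.3  18.8  -2.6  -0.  -68.7  52.9]
[179 124  63  39 422] ((466.718994140625, 72.19256591796875), (148.0408935546875, 16.696002960205078), 76.77719116210938) [[442.0, 2.0], [458.0, -2.0], [492.0, 142.0], [476.0, 146.0]]
[230 208  43  40 455] ((641.65771484375, -61.156314849853516), (14.984972953796387, 95.41558837890625), 71.4845199584961) [[594.0, -53.0], [685.0, -83.0], [689.0, -69.0], [599.0, -39.0]]
```

View pics/s4.png

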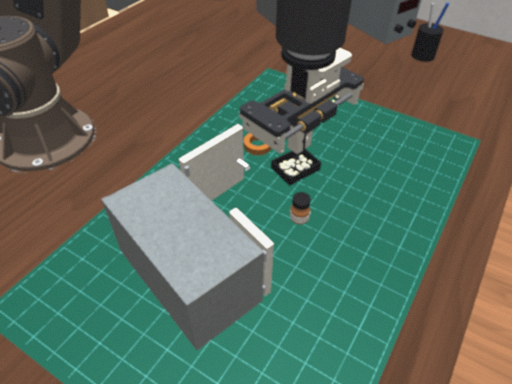

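The door edge runs from (180,162) to (242,131), about 94° open. The hand is clear, and the jar (301,208), tray (296,164) and tape (258,142) are where they began.

```bash
python3 -c "from plant import *; print(close_job())"
```

```text
the job is handed in; nothing more can be done
None
```

The wide door is open about 94° with the hand clear of it, the narrow door is shut and the jar, tape roll and tray look unmoved in the last picture; I handed the job in at about 10 s, and no verdict was returned.

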